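# Open the push-to-open drop-front coffee cupboard

## Task

Open the little wooden cupboard so that the demitasse cups in it can be taken out: press its handleless drop-front flap in near the top edge until the push catch lets go and the spring pops it ajar, then reach a fingertip into the gap behind its top edge and bring the flap all the way down until it lies level. Use the fingertips only, without gripping the flap or lifting anything, and leave the cups, moka pot, canister and glass dish standing where they are.

Things in the scene. Friction and masses are not known exactly. Their poses are not given: they have to be found in the camera images.
- cupboard: oak cupboard fixed on the plank, 284 wide (y) x 160 deep (x) x 200 mm high, glass back. Origin: centre of its underside; z up; its front with the flap looks to its own -x, turned up to 15 degrees. Front edges of top and sides at x = -80 mm. Push catch and ejector sit under the top in the left half (y +27 to +84 mm, above 144 mm); behind the flap's right half (y below 0) is free room
- flap (a joint): flap angle in rad about its lower edge: 0 shut, negative pressed in (stop -0.032), positive opening to the front; 0.29 sprung ajar, 1.57 level at its stop. The catch releases when the flap has been pressed past -0.023 (4 mm at the top edge; about 10 N there) and is let go: a spring then pushes it out to 0.29 in half a second. It does not latch again. Hinge friction keeps it where it is left
- flap_front_top (a point): middle of the flap's top edge on its outer face: flat board without handle, 284 wide x 174 high x 12 mm thick, top edge 199 mm above the plank when shut. x points into the cupboard, y along the edge, z up; inner face at x = +12 mm. Strong finger force on both faces at once counts as gripping. Sprung ajar, the gap behind the top edge is about 50 mm; moving the flap on takes up to 4 N near this edge
- flap_press (a point): place to press, straight into the cupboard (+x of this frame): on the flap's outer face over the catch, 20 mm below the top edge, 75 mm left (+y) of the middle. Other points along the top edge work as well. Moves with the flap
- flap_hinge (a point): middle of the hinge axis (along y), on the flap's inner face at its lower edge: x = -86, y = 0, z = 25 mm of the cupboard, so the shut flap's inner face is 6 mm in front of the cupboard's front edges. Turns with the flap: z runs up the inner face to the top edge 174 mm away, x is the inner face's normal. The level flap's inner face is up, 25 mm above the plank
- cup_top: demitasse cup, 58 mm across the rim, 54 mm high, with a small handle, standing on the back part of the cupboard's top. Origin: centre of its underside
- cup_in_a: demitasse cup of the same kind standing inside the cupboard, right half. Origin: centre of its underside
- cup_in_b: demitasse cup of the same kind standing inside the cupboard, left half. Origin: centre of its underside
- moka_pot: black moka pot, 92 mm across the foot, 184 mm high, with handle, on the turntable (260 mm across, its top 26 mm above the plank) beside the cupboard, left or right. Origin: centre of its underside
- canister: tin coffee canister with snap lid, 90 mm across, 124 mm high, on the turntable. Origin: centre of its underside
- dish: glass dish with the spare funnel basket in it, 92 mm across, 48 mm high, on the turntable. Origin: centre of its underside
There are look-alikes about, which are no part of the job. Leave any red look-alike of the cup_top alone. Of the things that look like the moka_pot, the larger one is meant.

How it is judged:
On the way, in this order (a step that is already met when the one before it is completed fails the run):
1. the flap is pressed in far enough to work the push catch (value of joint flap below -0.012 rad).
2. the catch has let go and the flap stands ajar (value of joint flap between 0.2 and 0.7 rad), for 0.2 s.
At the end, for the whole second after the job is handed in: the flap lies level (joint above 1.48 rad, within 5 degrees of its stop at 1.57) and at rest; the three cups, moka pot, canister and dish stand within 20 mm of where they stood and upright within 0.3 rad (value of joint flap above 1.48 rad and velocity of joint flap between -0.05 and 0.05 rad/s and not (distance of any of moka_pot, canister, dish, cup_top, cup_in_a, cup_in_b from where it was at the start of the episode above 0.02 m or angle between any of moka_pot, canister, dish, cup_top, cup_in_a, cup_in_b's own z axis and vertical above 0.3 rad)); the robot touches nothing.
It fails at once if a cup, the moka pot, the canister or the dish is lifted, pushed away by more than 20 mm or tipped (distance of any of moka_pot, canister, dish, cup_top, cup_in_a, cup_in_b from where it was at the start of the episode above 0.02 m or angle between any of moka_pot, canister, dish, cup_top, cup_in_a, cup_in_b's own z axis and vertical above 0.3 rad).
It fails at once if the flap is gripped between the fingers (more than 6 N on its outer and on its inner side at once) (contact force between the fingers and flap_c0 above 6 N and contact force between the fingers and flap_c1 above 6 N).
It also fails if it takes over 51 s, if anything falls off the work surface, if the arm or the gripper's body presses on something with over 40 N, if the wrist force passes 120 N, or if a joint passes its speed limit or range.

## Robot

A 6-joint arm with a two-finger parallel gripper is mounted at the origin on the work surface. World frame = base frame: x ahead of the robot, y to its left, z up, the work surface at z = 0. Lengths are in m, angles in rad, forces in N, time in s.
With the tool pointing down it reaches from about 0.325 to 0.9 m from the base axis. Payload 6.1 kg.
Tool frame: the origin (TCP) lies between the finger pads; the fingertips stand arm.tips_ahead ahead of it and the grasp point (between the pads) lies 5 mm behind it (arm.tips_ahead is the distance from the TCP to the fingertips, in m); z points along the fingers, y is the direction in which the jaws open and shut (so a half turn about z gives the same grasp; the last joint's range is limited). The gripper opens to 85 mm and grips with 20 to 120 N. Pads are 22 mm wide; open, the fingers measure 114 mm over their backs; the gripper's body (76 mm by 85 mm) begins 54 mm behind the grasp point. The pads swing forward as they close: fully open they stand 13 mm farther back than shut.
Start: joints at [1.119, 0.22, 1.526, -0, 1.395, -0.126], TCP at [0.2, 0.592, 0.245] pointing down, gripper open.
Joint ranges: [-2.98, 2.98], [-0.91, 2.08], [0.09, 2.57], [-1.24, 4.39], [0.2, 2.65], [-2.68, 2.68]. Speed limits (rad/s): [2.57, 2.57, 3.01, 3.14, 3.14, 3.14].

## Interface

Orientations are given as [roll, pitch, yaw] about the fixed x, y, z axes, in that order (R = Rz(yaw) Ry(pitch) Rx(roll)).
In Python, from station import arm gives the robot as it stands. The module is installed in compiled form; this text tells all that it offers.
- The arm moves only by the shell command python3 -m inch 'ROWS' [FORCE]. ROWS is JSON, a list of rows, each an object with "hand": the opening in per cent of the stroke, from 0 (shut) to 100 (fully open); "slide": the shift along the tool's x, y, z in cm, a list of three; "delta_rot": the turn, a rotation vector about the tool's x, y, z in degrees, a list of three. In form: [{"hand": hand, "slide": [tx, ty, tz], "delta_rot": [wx, wy, wz]}, ...]. A call has 1 to 12 rows; each row is the pose to reach, as a shift and turn from the pose commanded when the call began, along the tool's axes at that moment; what a row does not reach only later rows make up. A row lasts 1/10 s, in which the tool goes at most 50 mm and 8.59 degrees, less where a joint would pass 70% of its speed; a pose out of reach is approached as far as the arm can. A call with a gripper value outside its range is refused whole. The fingers move at their own pace and stop on an object; FORCE is the grip in N (left out, the last holds). Time passes only in rows, so rows that repeat a pose let the fingers close. It gives the time, the measured TCP pose, the force and the opening at its end, in the units of the state.
- arm.get_state(): the state, without advancing time (a new reading comes with each control period).
- arm.capture(name): name is "scene" or "side" or "wrist"; returns (picture, depth): 400x640x3 uint8, blue, green, red; 400x640 float32, m along the optical axis (not along the pixel's ray), 0 where there is no reading.
- arm.get_calibration(name): a dict with "K" (3x3 intrinsics, pixels), "camera_from_world" (4x4, takes a point from world to camera coordinates). Camera axes: x right, y down, z forward; pixel columns grow to the right and rows downward; lengths in m; the calibration is good to about 2 mm. A picture is of the moment at which its call begins: read the wrist's pose just before it. get_calibration takes no time and is no camera call; for the wrist camera it gives the pose at the moment of the call.
- arm.close_job(): hands the job in, once; it reports no verdict.
Trained networks look in the newest picture that a camera, given by its name, has taken for a name from the list of things; names that differ only in an ending like _2 or _b are one class to them, and where a whole thing is asked for, a point or a joint stands for the part that bears it (a point fixed in the world has none). Each returns a list of dicts, best first, with "p" (0 to 1); they miss things now and then, are a little off and sometimes report something else, mostly with a low value. They report only what shows in the picture. A call takes as long as a camera call. They do not tell look-alikes from the thing itself.
- arm.boxes_of(camera, label): "xyz" ([x, y, z] in m, in world coordinates, good to about 4 mm: the middle of the surface that is visible of it).
- arm.masks_of(camera, label): "mask" (400x640 bool, what is visible of it).
The state is a dict: "clock": time; "qpos": joint angles; "qvel": joint speeds; "effort": joint torques, N m; "tool_pos": TCP position; "tcp_rot": TCP orientation; "contact_force": force on the tool from outside, world axes, zero at the start; "torque": the same for the moment, N m; "width": opening from 0.0 (shut) to 1.0 (fully open).
Only numpy, scipy, OpenCV 4.12 (cv2) and the standard library are available. Lean on these libraries where they do the work, as an engineer would, in place of code of your own. Each camera call takes 0.05 s, during which the arm holds its last target. There are 200 camera calls.

## Working session

There is one attempt and no reset: what is moved stays moved. The work goes in short steps, Python scripts to look and compute and a shell command to move; the robot and the scene stay as the last step left them, time stands still between calls to the robot, and variables do not carry over. Pictures are saved under pics/ and viewed, about 8 in all and at most 12, crops included, and the job is handed in when it is done.

```bash
mkdir -p pics; cat > h.py <<'E'
from station import arm
import numpy as np, cv2
from scipy.spatial.transform import Rotation as R
def cloud(cam):
    p,d=arm.capture(cam); c=arm.get_calibration(cam); K=np.array(c["K"]); T=np.linalg.inv(np.array(c["camera_from_world"]))
    v,u=np.mgrid[:400,:640]; X=np.stack([(u-K[0,2])/K[0,0]*d,(v-K[1,2])/K[1,1]*d,d],-1)
    return p,d,X@T[:3,:3].T+T[:3,3]
E
python3 - <<'E'
from h import *
s=arm.get_state(); print(s, arm.tips_ahead)
ims=[]
for c in ["scene","side"]:
    p,d,X=cloud(c); np.save(f"{c}.npy",X); np.save(f"{c}_d.npy",d); ims.append(p)
    cv2.imwrite(f"pics/{c}1.png",p)
    for l in ["flap","flap_press","flap_front_top","flap_hinge","cupboard","moka_pot","canister","dish","cup_top"]:
        print(c,l,[(np.round(b["xyz"],3).tolist(),round(b["p"],2)) for b in arm.boxes_of(c,l)[:3]])
E
```

```text
{'clock': 0.0, 'qpos': array([ 1.11888050e+00,  2.21242947e-01,  1.52762124e+00, -2.51788153e-05,
        1.39467979e+00, -1.26093364e-01]), 'qvel': array([2.55899108e-04, 1.31643340e-05, 2.48579773e-04, 7.60429381e-04,
       1.69961720e-03, 9.38342679e-04]), 'effort': array([-4.26007260e-03, -4.96913803e+01, -3.89384830e+01, -5.69641452e-04,
        1.14322235e-02,  9.19999479e-06]), 'tool_pos': array([0.19980793, 0.59159085, 0.24418343]), 'tcp_rot': array([-3.13965371e+00, -2.20813121e-04,  2.81577441e+00]), 'contact_force': array([0.10349636, 0.16710134, 1.02815833]), 'torque': array([-0.02909489,  0.01579743,  0.00253608]), 'width': 0.9914376921697416} 0.014
scene flap [([0.57, -0.164, 0.202], 0.87)]
scene flap_press [([0.565, -0.163, 0.197], 0.55)]
scene flap_front_top [([0.564, -0.164, 0.199], 0.77)]
scene flap_hinge [([0.567, -0.166, 0.197], 0.66)]
scene cupboard [([0.665, -0.182, 0.204], 0.71)]
scene moka_pot [([0.579, 0.407, 0.108], 0.94), ([0.67, 0.232, 0.184], 0.59)]
scene canister [([0.676, 0.112, 0.149], 0.76)]
scene dish [([0.55, 0.168, 0.056], 0.76)]
scene cup_top [([0.679, -0.244, 0.223], 0.85), ([0.597, -0.424, 0.025], 0.7)]
side flap [([0.561, -0.167, 0.145], 0.6)]
side flap_press [([0.559, -0.164, 0.141], 0.71)]
side flap_front_top [([0.56, -0.164, 0.142], 0.76)]
side flap_hinge [([0.555, -0.161, 0.142], 0.66)]
side cupboard []
side moka_pot [([0.56, 0.419, 0.116], 0.79), ([0.643, 0.231, 0.181], 0.76)]
side canister [([0.649, 0.119, 0.145], 0.82)]
side dish [([0.548, 0.168, 0.057], 0.97)]
side cup_top [([0.696, -0.25, 0.233], 0.79), ([0.608, -0.422, 0.035], 0.57)]
```

View pics/scene1.png

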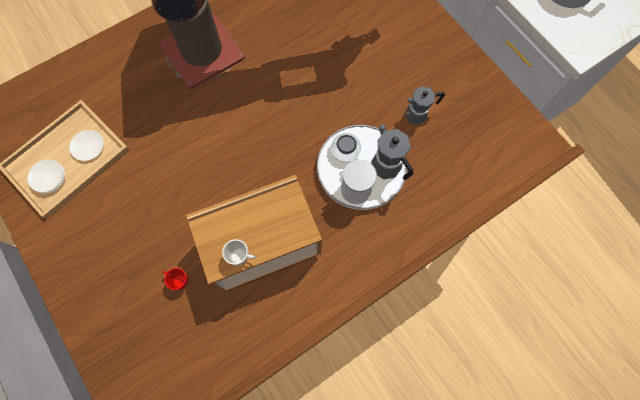

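View pics/side1.png

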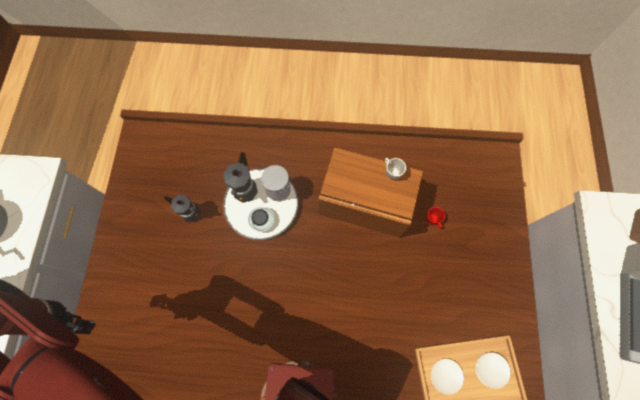

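Scene view: cupboard with the flap edge running from (188,215) to (297,180), cup on its top at (235,252), and the turntable to its left at (362,165). The red cup at (175,279) is a look-alike. Next I fit the cupboard frame.

```bash
python3 - <<'E'
from h import *
for c in ["scene","side"]:
    X=np.load(f"{c}.npy"); d=np.load(f"{c}_d.npy")
    m=(d>0)&(X[...,2]>.190)&(X[...,2]<.212)&(X[...,0]>.5)&(X[...,0]<.8)&(X[...,1]<.02)&(X[...,1]>-.36)
    n,l,st,_=cv2.connectedComponentsWithStats(m.astype(np.uint8)); 
    P=X[m]; r=cv2.minAreaRect(P[:,:2].astype(np.float32)); print(c,len(P),np.median(P[:,2]),r); print(np.round(cv2.boxPoints(r),3).tolist())
    fm=arm.masks_of(c,"flap")
    if fm:
        k=fm[0]["mask"]&(d>0); Q=X[k]; print("flap",len(Q),np.round(Q.min(0),3),np.round(Q.max(0),3))
        V=Q[(Q[:,2]>.05)&(Q[:,2]<.185)]; 
        if len(V)>50:
            for _ in range(5):
                cc=V.mean(0); n=np.linalg.svd(V-cc,full_matrices=False)[2][2]; e=(V-cc)@n; V=V[abs(e)<2*e.std()+1e-4]
            print("plane",len(V),cc,n,e.std(), "yaw",np.degrees(np.arctan2(n[1],n[0])))
E
```

```text
scene 8028 0.19969579335756205 ((0.6464681029319763, -0.17968621850013733), (0.28434669971466064, 0.18019501864910126), 77.36642456054688)
[[0.5270000100135803, -0.29899999499320984], [0.703000009059906, -0.33799999952316284], [0.7649999856948853, -0.061000000685453415], [0.5899999737739563, -0.020999999716877937]]
flap 769 [ 0.457 -0.3   -0.001] [ 0.602 -0.026  0.207]
plane 60 [ 0.56877222 -0.17099873  0.182428  ] [ 0.95193075 -0.21196687 -0.22112867] 0.0005740586437595332 yaw -12.553279701711121
side 4865 0.2007874140025414 ((0.645440936088562, -0.17894327640533447), (0.28501883149147034, 0.1810678243637085), 77.23910522460938)
[[0.5260000228881836, -0.2980000078678131], [0.7020000219345093, -0.33799999952316284], [0.7649999856948853, -0.05999999865889549], [0.5889999866485596, -0.019999999552965164]]
flap 1747 [ 0.527 -0.314 -0.006] [ 0.651 -0.016  0.207]
plane 977 [ 0.55827234 -0.16124163  0.12174902] [-0.97541585  0.22029394 -0.00587322] 0.0006055086659120431 yaw 167.27347868471605
```

```bash
cat >> h.py <<'E'
M=np.array([.558,-.1595,0]); UX=np.array([.9755,-.2198,0]); UY=np.array([.2198,.9755,0])
def go(x,y,z,yaw=np.radians(167.3)):
    """x into the cupboard from outer face, y along flap, z of TCP -> slide cm, rotvec deg; print state"""
    s=arm.get_state(); A=R.from_euler("xyz",s["tcp_rot"]); g=M+UX*x+UY*y+[0,0,z]
    print("go",np.round(A.inv().apply(g-s["tool_pos"])*100,2),np.round((A.inv()*R.from_euler("xyz",[np.pi,0,yaw])).as_rotvec(degrees=True),2))
def where():
    s=arm.get_state(); e=s["tool_pos"]-M
    print(s["clock"],"x,y,z mm",np.round([e@UX*1000,e@UY*1000,e[2]*1000],1),"F",np.round(s["contact_force"],1),s["width"])
E
python3 -c "
from h import *
where(); go(-.06,.075,.24); go(-.06,.075,.189)"
```

```text
1.1 x,y,z mm [-514.4  654.5  245.3] F [0.2 0.2 0.5] 1.0012281817095414
go [-51.22 -52.92   0.53] [-0.   -0.   -5.97]
go [-51.22 -52.92   5.63] [-0.   -0.   -5.97]
```

```bash
python3 -m inch '[{"hand":0,"slide":[-25,-26,0.5],"delta_rot":[0,0,-6]},{"hand":0,"slide":[-25,-26,0.5],"delta_rot":[0,0,-6]},{"hand":0,"slide":[-25,-26,0.5],"delta_rot":[0,0,-6]},{"hand":0,"slide":[-25,-26,0.5],"delta_rot":[0,0,-6]},{"hand":0,"slide":[-25,-26,0.5],"delta_rot":[0,0,-6]},{"hand":0,"slide":[-25,-26,0.5],"delta_rot":[0,0,-6]},{"hand":0,"slide":[-25,-26,0.5],"delta_rot":[0,0,-6]},{"hand":0,"slide":[-25,-26,0.5],"delta_rot":[0,0,-6]},{"hand":0,"slide":[-25,-26,0.5],"delta_rot":[0,0,-6]},{"hand":0,"slide":[-25,-26,0.5],"delta_rot":[0,0,-6]}]' 20
python3 -c "
from h import *
where(); go(-.06,.075,.19)"
```

```text
clock: 2.1
tool_pos: [0.3535, 0.2665, 0.2405]
tcp_rot: [3.141, -0.0, 2.92]
contact_force: [-0.1, 0.3, -0.6]
width: -0.001
2.1 x,y,z mm [-293.1  370.6  240.5] F [-0.1  0.3 -0.6] -0.0011002459446494473
go [-23.31 -29.57   5.02] [ 0.05 -0.01  0.01]
```

```bash
python3 -m inch '[{"hand":0,"slide":[-23.3,-29.6,0],"delta_rot":[0,0,0]},{"hand":0,"slide":[-23.3,-29.6,0],"delta_rot":[0,0,0]},{"hand":0,"slide":[-23.3,-29.6,0],"delta_rot":[0,0,0]},{"hand":0,"slide":[-23.3,-29.6,0],"delta_rot":[0,0,0]},{"hand":0,"slide":[-23.3,-29.6,0],"delta_rot":[0,0,0]},{"hand":0,"slide":[-23.3,-29.6,0],"delta_rot":[0,0,0]},{"hand":0,"slide":[-23.3,-29.6,0],"delta_rot":[0,0,0]},{"hand":0,"slide":[-23.3,-29.6,0],"delta_rot":[0,0,0]},{"hand":0,"slide":[-23.3,-29.6,0],"delta_rot":[0,0,0]},{"hand":0,"slide":[-23.3,-29.6,5],"delta_rot":[0,0,0]},{"hand":0,"slide":[-23.3,-29.6,5],"delta_rot":[0,0,0]},{"hand":0,"slide":[-23.3,-29.6,5],"delta_rot":[0,0,0]}]'
python3 - <<'E'
from h import *
where(); go(-.015,.075,.19)
p,d,X=cloud("side"); cv2.imwrite("pics/side2.png",cv2.resize(p[120:280,230:490],None,fx=3,fy=3))
p,d,X=cloud("wrist"); cv2.imwrite("pics/wrist2.png",p)
E
```

```text
clock: 3.3
tool_pos: [0.5153, -0.0719, 0.1896]
tcp_rot: [3.141, -0.004, 2.923]
contact_force: [0.1, 0.8, 0.5]
width: 0.0
3.3 x,y,z mm [-60.9  76.1 189.6] F [0.1 0.8 0.5] 0.00012944553313224883
go [-4.59 -0.12 -0.06] [ 0.04 -0.21  0.17]
```

View pics/wrist2.png

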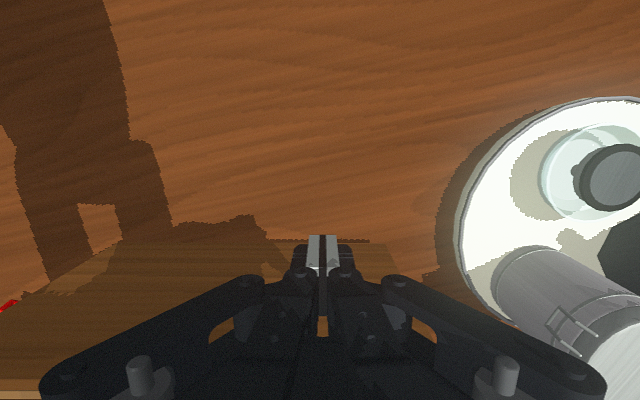

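The wrist view shows the shut fingers (323,255) just in front of the flap edge, with the canister and dish (550,280) clear to the left. Pressing in slowly.

```bash
python3 -m inch '[{"hand":0,"slide":[-2.5,-0.1,0],"delta_rot":[0,0,0]},{"hand":0,"slide":[-4.2,-0.1,0],"delta_rot":[0,0,0]},{"hand":0,"slide":[-4.6,-0.1,0],"delta_rot":[0,0,0]},{"hand":0,"slide":[-4.8,-0.1,0],"delta_rot":[0,0,0]},{"hand":0,"slide":[-5.0,-0.1,0],"delta_rot":[0,0,0]},{"hand":0,"slide":[-5.0,-0.1,0],"delta_rot":[0,0,0]}]'
python3 -c "
from h import *
where()"
```

```text
clock: 4.0
tool_pos: [0.564, -0.0856, 0.1908]
tcp_rot: [3.141, -0.001, 2.921]
contact_force: [-3.5, 1.4, 2.8]
width: -0.002
4.0 x,y,z mm [-10.4  73.4 190.8] F [-3.5  1.4  2.8] -0.0016565020051112287
```

Contact (about 3.5 N). Press on.

```bash
python3 -m inch '[{"hand":0,"slide":[-0.15,0,0],"delta_rot":[0,0,0]},{"hand":0,"slide":[-0.3,0,0],"delta_rot":[0,0,0]},{"hand":0,"slide":[-0.4,0,0],"delta_rot":[0,0,0]},{"hand":0,"slide":[-0.4,0,0],"delta_rot":[0,0,0]},{"hand":0,"slide":[-0.4,0,0],"delta_rot":[0,0,0]}]'
python3 -c "
from h import *
where()"
```

```text
clock: 4.5
tool_pos: [0.5669, -0.0863, 0.1907]
tcp_rot: [3.141, -0.003, 2.921]
contact_force: [-8.2, 2.3, 8.0]
width: 0.001
4.5 x,y,z mm [ -7.4  73.3 190.7] F [-8.2  2.3  8. ] 0.0008401678345676731
```

```bash
python3 -m inch '[{"hand":0,"slide":[-0.1,0,0],"delta_rot":[0,0,0]},{"hand":0,"slide":[-0.2,0,0],"delta_rot":[0,0,0]},{"hand":0,"slide":[-0.25,0,0],"delta_rot":[0,0,0]},{"hand":0,"slide":[-0.25,0,0],"delta_rot":[0,0,0]}]'
python3 -c "
from h import *
where()"
```

```text
clock: 4.9
tool_pos: [0.5692, -0.0869, 0.1908]
tcp_rot: [3.141, -0.004, 2.921]
contact_force: [-9.1, 3.3, 7.5]
width: 0.001
4.9 x,y,z mm [ -5.   73.3 190.8] F [-9.1  3.3  7.5] 0.001359945243946157
```

```bash
python3 -m inch '[{"hand":0,"slide":[-0.1,0,0],"delta_rot":[0,0,0]},{"hand":0,"slide":[-0.2,0,0],"delta_rot":[0,0,0]},{"hand":0,"slide":[-0.2,0,0],"delta_rot":[0,0,0]}]'
python3 -c "
from h import *
where()"
```

```text
clock: 5.2
tool_pos: [0.5697, -0.0869, 0.1908]
tcp_rot: [3.142, -0.008, 2.921]
contact_force: [-15.9, 3.9, 12.1]
width: 0.002
5.2 x,y,z mm [ -4.5  73.4 190.8] F [-15.9   3.9  12.1] 0.0017271438970895795
```

The force rose steeply, so the stop is reached. Let go and retreat.

```bash
python3 -m inch '[{"hand":0,"slide":[5,0,0],"delta_rot":[0,0,0]},{"hand":0,"slide":[10,0,0],"delta_rot":[0,0,0]},{"hand":0,"slide":[13,0,0],"delta_rot":[0,0,0]},{"hand":0,"slide":[13,0,-6],"delta_rot":[0,0,0]},{"hand":0,"slide":[13,0,-6],"delta_rot":[0,0,0]},{"hand":0,"slide":[13,0,-6],"delta_rot":[0,0,0]},{"hand":0,"slide":[13,0,-6],"delta_rot":[0,0,0]},{"hand":0,"slide":[13,0,-6],"delta_rot":[0,0,0]}]'
python3 - <<'E'
from h import *
where(); go(.0,-.05,.25)
p,d,X=cloud("scene"); cv2.imwrite("pics/scene3.png",cv2.resize(p[150:310,150:410],None,fx=3,fy=3))
for c in ["scene","side"]:
    if c=="side": p,d,X=cloud(c)
    E=X-M; Q=np.stack([E@UX,E@UY,X[...,2]],-1)
    m=(d>0)&(abs(Q[...,1])<.13)&(Q[...,0]<-.01)&(Q[...,0]>-.2)&(Q[...,2]>.1)
    # profile of flap in right half
    k=m&(Q[...,1]<-.03); P=Q[k]
    for x0 in np.arange(-.08,0,.01):
        s=P[(P[:,0]>=x0)&(P[:,0]<x0+.01)]
        if len(s): print(c,round(x0,2),len(s),np.round(np.percentile(s[:,2],[5,50,95]),3))
E
```

```text
clock: 6.0
tool_pos: [0.446, -0.0594, 0.2492]
tcp_rot: [3.141, -0.001, 2.921]
contact_force: [-0.1, -0.6, -1.7]
width: 0.001
6.0 x,y,z mm [-131.3   73.   249.2] F [-0.1 -0.6 -1.7] 0.001438602526806034
go [-13.12 -12.31  -0.1 ] [ 0.01 -0.08  0.03]
scene -0.05 81 [0.186 0.189 0.193]
scene -0.04 247 [0.173 0.186 0.193]
scene -0.03 330 [0.141 0.158 0.175]
scene -0.02 284 [0.112 0.125 0.142]
side -0.05 86 [0.188 0.191 0.194]
side -0.04 55 [0.188 0.191 0.195]
side -0.03 9 [0.141 0.163 0.169]
side -0.02 4 [0.112 0.114 0.116]
```

View pics/scene3.png

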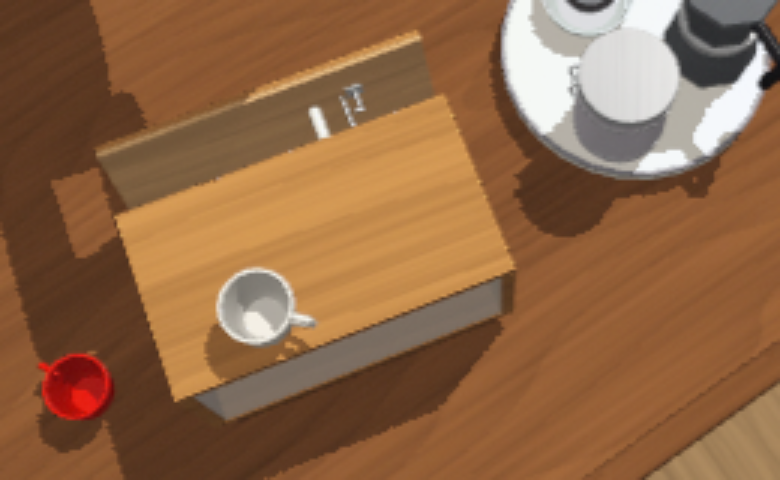

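The flap stands ajar: its top edge runs from (97,155) to (420,38), the catch is at (350,95), and the right half behind the flap is free. Measured inner top corner is x ≈ -38 mm, z ≈ 192 mm. Now into the gap at y = -50.

```bash
python3 -m inch '[{"hand":0,"slide":[-11.9,-12.3,0],"delta_rot":[0,0,0]},{"hand":0,"slide":[-11.9,-12.3,0],"delta_rot":[0,0,0]},{"hand":0,"slide":[-11.9,-12.3,0],"delta_rot":[0,0,0]},{"hand":0,"slide":[-11.9,-12.3,0],"delta_rot":[0,0,0]},{"hand":0,"slide":[-11.9,-12.3,0],"delta_rot":[0,0,0]},{"hand":0,"slide":[-11.9,-12.3,2],"delta_rot":[0,0,0]},{"hand":0,"slide":[-11.9,-12.3,4],"delta_rot":[0,0,0]},{"hand":0,"slide":[-11.9,-12.3,6.2],"delta_rot":[0,0,0]},{"hand":0,"slide":[-11.9,-12.3,6.2],"delta_rot":[0,0,0]}]'
python3 -c "
from h import *
where()
p,d,X=cloud('scene'); cv2.imwrite('pics/scene4.png',cv2.resize(p[130:310,150:410],None,fx=3,fy=3))"
```

```text
clock: 7.0
tool_pos: [0.5326, -0.2034, 0.1839]
tcp_rot: [3.139, -0.008, 2.921]
contact_force: [-1.3, -0.2, 0.1]
width: -0.002
7.0 x,y,z mm [-15.1 -48.4 183.9] F [-1.3 -0.2  0.1] -0.002097025762639779
```

View pics/scene4.png

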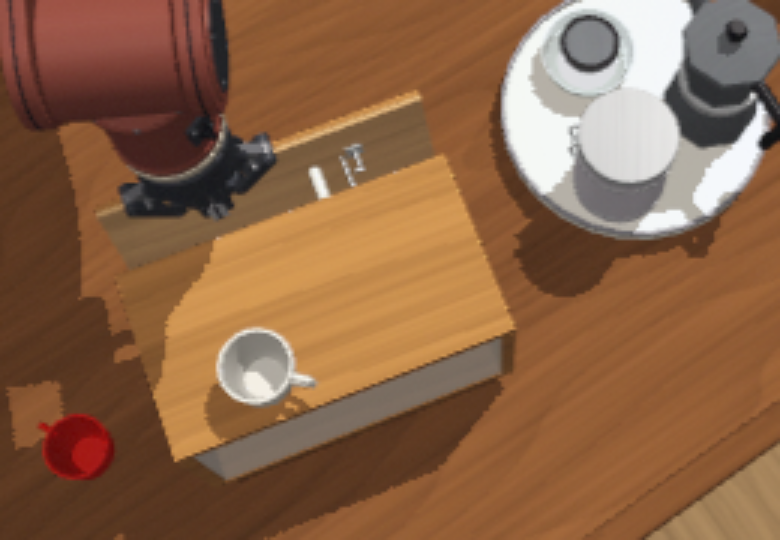

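The fingers are in the gap, clear of cup and cupboard. Now I swing the flap down along its arc.

```bash
python3 -m inch '[{"hand":0,"slide":[1.3,0,0.3],"delta_rot":[0,0,0]},{"hand":0,"slide":[2.0,0,0.7],"delta_rot":[0,0,0]},{"hand":0,"slide":[2.7,0,1.0],"delta_rot":[0,0,0]},{"hand":0,"slide":[3.4,0,1.3],"delta_rot":[0,0,0]},{"hand":0,"slide":[4.1,0,1.7],"delta_rot":[0,0,0]},{"hand":0,"slide":[4.7,0,2.1],"delta_rot":[0,0,0]},{"hand":0,"slide":[5.3,0,2.5],"delta_rot":[0,0,0]},{"hand":0,"slide":[5.9,0,3.0],"delta_rot":[0,0,0]},{"hand":0,"slide":[6.5,0,3.5],"delta_rot":[0,0,0]},{"hand":0,"slide":[7.0,0,4.0],"delta_rot":[0,0,0]}]'
python3 -c "
from h import *
where()
p,d,X=cloud('scene'); cv2.imwrite('pics/scene5.png',cv2.resize(p[130:310,150:410],None,fx=3,fy=3))
E=X-M; x=E@UX; y=E@UY; z=X[...,2]; m=(d>0)&(y>.02)&(y<.12)&(x<-.02)&(x>-.19)&(z>.03)&(z<.2)
for a in np.arange(-.17,-.01,.02):
  k=m&(x>=a)&(x<a+.02)
  if k.sum(): print(round(a,2),k.sum(),np.round(np.percentile(z[k],[5,50,95]),3))"
```

```text
clock: 8.05
tool_pos: [0.4663, -0.19, 0.1477]
tcp_rot: [3.142, -0.0, 2.92]
contact_force: [-0.1, -0.9, 0.5]
width: 0.001
8.05 x,y,z mm [-82.8 -49.9 147.7] F [-0.1 -0.9  0.5] 0.0007951270248622991
-0.13 31 [0.14  0.144 0.147]
-0.11 343 [0.132 0.142 0.151]
-0.09 361 [0.112 0.123 0.134]
-0.07 370 [0.09  0.102 0.113]
-0.05 313 [0.069 0.082 0.093]
-0.03 59 [0.065 0.069 0.076]
```

View pics/scene5.png

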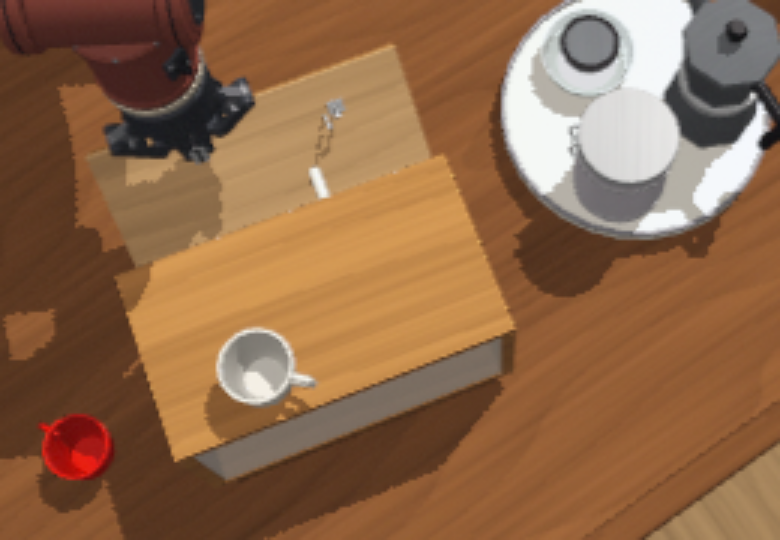

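Flap at about 0.8 rad, inner face lit from (90,155) to (430,150); everything else is unmoved. Continuing.

```bash
python3 -m inch '[{"hand":0,"slide":[0.6,0,0.8],"delta_rot":[0,0,0]},{"hand":0,"slide":[1.1,0,1.6],"delta_rot":[0,0,0]},{"hand":0,"slide":[2.0,0,2.8],"delta_rot":[0,0,0]},{"hand":0,"slide":[2.8,0,4.1],"delta_rot":[0,0,0]},{"hand":0,"slide":[3.4,0,5.5],"delta_rot":[0,0,0]},{"hand":0,"slide":[3.9,0,6.9],"delta_rot":[0,0,0]},{"hand":0,"slide":[4.2,0,8.4],"delta_rot":[0,0,0]},{"hand":0,"slide":[4.4,0,9.3],"delta_rot":[0,0,0]},{"hand":0,"slide":[4.4,0,10.0],"delta_rot":[0,0,0]},{"hand":0,"slide":[4.4,0,10.5],"delta_rot":[0,0,0]},{"hand":0,"slide":[4.4,0,10.5],"delta_rot":[0,0,0]}]'
python3 -c "
from h import *
where()"
```

```text
clock: 9.2
tool_pos: [0.4238, -0.1804, 0.0428]
tcp_rot: [3.141, -0.001, 2.92]
contact_force: [0.6, 1.1, 0.5]
width: -0.001
9.2 x,y,z mm [-126.3  -49.8   42.8] F [0.6 1.1 0.5] -0.001142424165746806
```

```bash
python3 -m inch '[{"hand":0,"slide":[0,0,0.2],"delta_rot":[0,0,0]},{"hand":0,"slide":[0,0,0.4],"delta_rot":[0,0,0]},{"hand":0,"slide":[0,0,0.5],"delta_rot":[0,0,0]},{"hand":0,"slide":[0,0,0.5],"delta_rot":[0,0,0]}]'
python3 -c "
from h import *
where()
p,d,X=cloud('scene')
E=X-M; x=E@UX; y=E@UY; z=X[...,2]; m=(d>0)&(y>.02)&(y<.12)&(x<-.02)&(x>-.15)&(z>-.02)&(z<.2)
A=np.c_[x[m],np.ones(m.sum())]; c=np.linalg.lstsq(A,z[m],rcond=None)[0]; print('theta',np.pi/2-np.arctan(-c[0]),c, m.sum())"
```

```text
clock: 9.6
tool_pos: [0.4245, -0.1807, 0.039]
tcp_rot: [-3.141, 0.001, 2.921]
contact_force: [-1.5, 0.5, 4.1]
width: -0.001
9.6 x,y,z mm [-125.6  -50.1   39. ] F [-1.5  0.5  4.1] -0.0010904902334298312
theta 1.5863556591058061 [0.01556059 0.02655444] 1185
```

Level within measurement error. One small press against the stop to confirm, then lift off.

```bash
python3 -m inch '[{"hand":0,"slide":[0,0,0.2],"delta_rot":[0,0,0]},{"hand":0,"slide":[0,0,0.3],"delta_rot":[0,0,0]},{"hand":0,"slide":[0,0,0.3],"delta_rot":[0,0,0]}]'
python3 -m inch '[{"hand":0,"slide":[0,0,-2],"delta_rot":[0,0,0]},{"hand":0,"slide":[1,0,-6],"delta_rot":[0,0,0]},{"hand":0,"slide":[6,0,-11],"delta_rot":[0,0,0]},{"hand":0,"slide":[11,0,-16],"delta_rot":[0,0,0]},{"hand":0,"slide":[11,0,-20],"delta_rot":[0,0,0]},{"hand":0,"slide":[11,0,-20],"delta_rot":[0,0,0]},{"hand":0,"slide":[11,0,-20],"delta_rot":[0,0,0]},{"hand":0,"slide":[11,0,-20],"delta_rot":[0,0,0]},{"hand":0,"slide":[11,0,-20],"delta_rot":[0,0,0]}]'
python3 - <<'E'
from h import *
where()
p,d,X=cloud('scene'); cv2.imwrite('pics/scene6.png',p[60:360,100:500])
E=X-M; x=E@UX; y=E@UY; z=X[...,2]; m=(d>0)&(abs(y)<.12)&(x<-.02)&(x>-.15)&(z>0)&(z<.06)
A=np.c_[x[m],np.ones(m.sum())]; c=np.linalg.lstsq(A,z[m],rcond=None)[0]; print('theta',np.pi/2+np.arctan(c[0]),c,m.sum())
for l in ["moka_pot","canister","dish","cup_top"]:
    print(l,[(np.round(b["xyz"],3).tolist(),round(b["p"],2)) for b in arm.boxes_of("scene",l)[:3]])
E
```

```text
clock: 9.95
tool_pos: [0.4246, -0.1809, 0.0385]
tcp_rot: [-3.141, -0.0, 2.921]
contact_force: [-13.2, 6.8, 32.5]
width: 0.005
clock: 10.85
tool_pos: [0.3164, -0.156, 0.2338]
tcp_rot: [3.141, -0.002, 2.921]
contact_force: [0.6, 1.0, -0.7]
width: 0.001
10.85 x,y,z mm [-236.5  -49.7  233.8] F [ 0.6  1.  -0.7] 0.0005805433019265749
theta 1.567337530888692 [-0.00345881  0.02435891] 2978
moka_pot [([0.672, 0.23, 0.18], 0.86), ([0.578, 0.411, 0.11], 0.77)]
canister [([0.677, 0.115, 0.147], 0.65)]
dish [([0.55, 0.169, 0.055], 0.7)]
cup_top [([0.597, -0.422, 0.028], 0.72), ([0.55, 0.167, 0.055], 0.72), ([0.666, 0.233, 0.184], 0.28)]
```

View pics/scene6.png

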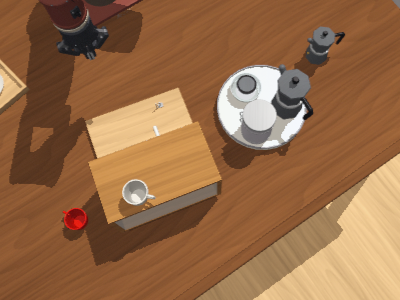

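The flap lies level at (140,120). The cup is still on top at (135,192), where it was at the start (235,252 in the full image), the turntable items are unchanged, and the arm is clear.

```bash
python3 -c "
from station import arm
print(arm.close_job())"
```

```text
the job is handed in; nothing more can be done
None
```

The cupboard is open: I pressed the flap in to its stop, and when I let go the catch released and it sprang ajar. I then reached the shut fingertips into the gap on the right side, brought the flap down to its stop, lifted clear and handed the job in at about 11 s. No verdict came back.

**Flap:** after lifting off, the depth fit gave 1.567 rad (needed above 1.48). The last press against the stop reached about 33 N downward, within the limits.

**Robot:** it stood clear and read about 1 N, which is sensor noise.

**Objects:** the moka pot, canister and dish were found within about 4 mm of their starting positions.

**Checks that fell short:**
- The last network search for `cup_top` missed the cup itself. It returned the red look-alike and the dish instead, so I confirmed the cup only by eye, standing at its original pixel position.
- I never saw or measured the two cups inside. The fingers did not enter the cupboard's interior.

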